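# Set out fountain pens by length on the display rests

### The job

Set the four fountain pens out for display: move each from the suede pad to its own white rest, lying in both saddles and centred along the rest, in order of length with the longest on the rest next to the ink bottle and the shortest at the loupe's end. Lay the pens down without dropping them, and leave the ink bottle and the loupe standing where they are.

Things in the scene. Friction and masses are not known exactly. Their poses are not given: they have to be found in the camera images.
- pen_pocket: loose capped fountain pen, the shortest of the four: 100 mm long, 12 mm thick, black, brass rings, brass clip (3 mm proud) on top of the cap; slightly faceted, does not roll. Lies clip up on a grey suede pad 220 x 290 x 3 mm on the table, in a row with the others, about 64 mm apart. Origin: mid-length on the pen's axis; x along the pen to the cap end, y across it, z up on the clip side.
- pen_short: loose capped fountain pen, second shortest: 120 mm long, 13 mm thick, black, brass rings, brass clip (3 mm proud) on top of the cap; slightly faceted, does not roll. Lies clip up on a grey suede pad 220 x 290 x 3 mm on the table, in a row with the others, about 64 mm apart. Origin: mid-length on the pen's axis; x along the pen to the cap end, y across it, z up on the clip side.
- pen_medium: loose capped fountain pen, second longest: 140 mm long, 14 mm thick, black, brass rings, brass clip (3 mm proud) on top of the cap; slightly faceted, does not roll. Lies clip up on a grey suede pad 220 x 290 x 3 mm on the table, in a row with the others, about 64 mm apart. Origin: mid-length on the pen's axis; x along the pen to the cap end, y across it, z up on the clip side.
- pen_long: loose capped fountain pen, the longest: 160 mm long, 15 mm thick, black, brass rings, brass clip (3 mm proud) on top of the cap; slightly faceted, does not roll. Lies clip up on a grey suede pad 220 x 290 x 3 mm on the table, in a row with the others, about 64 mm apart. Origin: mid-length on the pen's axis; x along the pen to the cap end, y across it, z up on the clip side.
- rest_1: one of four identical fixed white pen rests, in a row about 64 mm apart on a dark plank 12 mm thick (numbers do not follow their order). Base plate 66 x 32 x 4 mm, two V-notched saddle plates 5 mm thick, 33 mm wide, 28 mm either side of the middle, 39 mm high, 51 mm free between them for fingers. Origin: centre of the underside, on the plank; x along the pen's lie, y along the row, z up.
- rest_2: white pen rest, same as rest_1, same axes and origin. The saddles of each rest are right-angled Vs open to the top, 27 mm wide at the mouth, bottom of the V 26 mm above the rest's origin: a pen of radius r lies with its axis 26 mm + 1.41 r above that origin.
- rest_3: white pen rest, same as rest_1 and rest_2, same axes and origin (centre of the underside, on top of the plank; x along the pen's lie).
- rest_4: white pen rest, same as rest_1 and rest_2, same axes and origin (centre of the underside, on top of the plank; x along the pen's lie).
- ink_bottle: round glass ink bottle with a paper band and a black screw cap, 54 mm in diameter, 62 mm high, standing on the table past one end of the row of rests, about 80 mm beyond the middle of the nearest rest; it may be at either end. Origin: centre of its underside, z up.
- loupe: black magnifying loupe, 42 mm in diameter at the top and 38 mm high, standing on the table past the other end of the row, about 80 mm from the nearest rest. Origin: centre of its underside, z up.
Not all that is in view belongs to the job. What is shaped like the pen_long but blue is not meant.

How it is judged:
At the end, for the whole second after the job is handed in: Four pens released and still, each in its own rest: mid-pen within 13 mm of the rest's middle lengthwise, 6 mm across, 4 mm of seated height, 0.12 rad in line. Longest next to the ink bottle, then by length, shortest farthest. Bottle and loupe upright, moved under 20 mm (horizontal distance between pen_long and ink_bottle between 0.056 and 0.104 m and height (world z) of pen_long between 0.0446 and 0.0526 m and ((horizontal distance between pen_long and rest_1 below 0.013 m and angle between the x axis of pen_long and the x axis of rest_1, either way round below 0.12 rad) or (horizontal distance between pen_long and rest_2 below 0.013 m and angle between the x axis of pen_long and the x axis of rest_2, either way round below 0.12 rad) or (horizontal distance between pen_long and rest_3 below 0.013 m and angle between the x axis of pen_long and the x axis of rest_3, either way round below 0.12 rad) or (horizontal distance between pen_long and rest_4 below 0.013 m and angle between the x axis of pen_long and the x axis of rest_4, either way round below 0.12 rad)) and linear speed of each of pen_long, pen_medium, pen_short, pen_pocket below 0.02 m/s and angular speed of each of pen_long, pen_medium, pen_short, pen_pocket below 0.2 rad/s and contact force between each of pen_long, pen_medium, pen_short, pen_pocket and the fingers below 0.05 N and horizontal distance between pen_medium and ink_bottle between 0.12 and 0.168 m and height (world z) of pen_medium between 0.0439 and 0.0519 m and ((horizontal distance between pen_medium and rest_1 below 0.013 m and angle between the x axis of pen_medium and the x axis of rest_1, either way round below 0.12 rad) or (horizontal distance between pen_medium and rest_2 below 0.013 m and angle between the x axis of pen_medium and the x axis of rest_2, either way round below 0.12 rad) or (horizontal distance between pen_medium and rest_3 below 0.013 m and angle between the x axis of pen_medium and the x axis of rest_3, either way round below 0.12 rad) or (horizontal distance between pen_medium and rest_4 below 0.013 m and angle between the x axis of pen_medium and the x axis of rest_4, either way round below 0.12 rad)) and horizontal distance between pen_short and ink_bottle between 0.184 and 0.232 m and height (world z) of pen_short between 0.0432 and 0.0512 m and ((horizontal distance between pen_short and rest_1 below 0.013 m and angle between the x axis of pen_short and the x axis of rest_1, either way round below 0.12 rad) or (horizontal distance between pen_short and rest_2 below 0.013 m and angle between the x axis of pen_short and the x axis of rest_2, either way round below 0.12 rad) or (horizontal distance between pen_short and rest_3 below 0.013 m and angle between the x axis of pen_short and the x axis of rest_3, either way round below 0.12 rad) or (horizontal distance between pen_short and rest_4 below 0.013 m and angle between the x axis of pen_short and the x axis of rest_4, either way round below 0.12 rad)) and horizontal distance between pen_pocket and ink_bottle between 0.248 and 0.296 m and height (world z) of pen_pocket between 0.0425 and 0.0505 m and ((horizontal distance between pen_pocket and rest_1 below 0.013 m and angle between the x axis of pen_pocket and the x axis of rest_1, either way round below 0.12 rad) or (horizontal distance between pen_pocket and rest_2 below 0.013 m and angle between the x axis of pen_pocket and the x axis of rest_2, either way round below 0.12 rad) or (horizontal distance between pen_pocket and rest_3 below 0.013 m and angle between the x axis of pen_pocket and the x axis of rest_3, either way round below 0.12 rad) or (horizontal distance between pen_pocket and rest_4 below 0.013 m and angle between the x axis of pen_pocket and the x axis of rest_4, either way round below 0.12 rad)) and distance of each of ink_bottle, loupe from where it was at the start of the episode below 0.02 m and angle between each of ink_bottle, loupe's own z axis and vertical below 0.15 rad); the robot touches nothing.
It fails at once if a pen is dropped or thrown (moves faster than 0.6 m/s while not held) ((linear speed of pen_pocket above 0.6 m/s and contact force between pen_pocket and the fingers below 0.05 N) or (linear speed of pen_short above 0.6 m/s and contact force between pen_short and the fingers below 0.05 N) or (linear speed of pen_medium above 0.6 m/s and contact force between pen_medium and the fingers below 0.05 N) or (linear speed of pen_long above 0.6 m/s and contact force between pen_long and the fingers below 0.05 N)).
It fails at once if the ink bottle is pushed more than 20 mm or tipped over (distance of ink_bottle from where it was at the start of the episode above 0.02 m or angle between ink_bottle's own z axis and vertical above 0.5 rad).
It fails at once if the loupe is pushed more than 20 mm or tipped over (distance of loupe from where it was at the start of the episode above 0.02 m or angle between loupe's own z axis and vertical above 0.5 rad).
It also fails if it takes over 99 s, if anything falls off the work surface, if the arm or the gripper's body presses on something with over 40 N, if the wrist force passes 120 N, or if a joint passes its speed limit or range.

### The arm

A 7-joint arm with a two-finger parallel gripper is mounted at the origin on the work surface. World frame = base frame: x ahead of the robot, y to its left, z up, the work surface at z = 0. Lengths are in m, angles in rad, forces in N, time in s.
With the tool pointing down it reaches from about 0.425 to 0.875 m from the base axis. Payload 4.7 kg.
Tool frame: the origin (TCP) lies midway between the tips of the shut fingers; the grasp point (between the pads) lies behind it (r.pinch_z is the z of the grasp point in the tool frame, in m); z points along the fingers, y is the line along which they close (so a half turn about z gives the same grasp; the last joint's range is limited). The gripper opens to 87 mm and grips with 3 to 60 N. Pads are 19 mm wide; open, the fingers measure 117 mm over their backs; the gripper's body (75 mm by 190 mm) begins 51 mm behind the grasp point.
Start: joints at [-1.33, 0.321, -0.07, 1.45, 0.023, 1.371, -0.057], TCP at [0.146, 0.633, 0.223] pointing down, gripper open.
Joint ranges: [-2.86, 2.86], [-0.3, 2.09], [-1.38, 1.24], [0.06, 2.45], [-1.56, 4.7], [0.09, 2.05], [-2.69, 2.69]. Speed limits (rad/s): [2.57, 2.57, 3.14, 3.14, 3.14, 3.14, 3.14].

### API

Orientations are given as a unit quaternion [x, y, z, w].
In Python, from cell import r gives the robot as it stands. The module is installed in compiled form; this text tells all that it offers.
- The arm moves only by the tool jog_arm, never from a script. Its argument "increments" is a list of rows, each a list of 5 numbers: the closure, from -1 (fully open) to 1 (shut), then the shift along the tool's x, y, z scaled (see below), then the turn about the tool's z scaled (see below). In form: [[grip, tx, ty, tz, roll], ...]. A call has 1 to 5 rows; each row is the pose to reach, as a shift and turn from the pose commanded when the call began, along the tool's axes at that moment; what a row does not reach only later rows make up. The controller multiplies each number of a shift by 0.5 m and each number of a turn by 120 degrees. A row lasts 1/10 s, in which the tool goes at most 50 mm and 8.59 degrees, less where a joint would pass 70% of its speed; a pose out of reach is approached as far as the arm can. A call with a number of a shift or a turn outside -1 to 1 is refused whole. A call with a gripper value outside its range is refused whole. The fingers move at their own pace and stop on an object; "squeeze" is the grip in N (left out, the last holds). Time passes only in rows, so rows that repeat a pose let the fingers close. It gives the time, the measured TCP pose, the force, the opening and the grip force at its end, in the units of the state.
- r.get_state(): the state, without advancing time (a new reading comes with each control period).
- r.get_image(name): name is "side" or "top"; returns a dict with "color" (480x640x3 uint8, red, green, blue), "z_map" (480x640 float32, m along the optical axis (not along the pixel's ray), 0 where there is no reading), "fx", "fy", "cx", "cy" (pixels), "distortion" ([k1, k2, p1, p2, k3] as OpenCV has them; the pictures are not rectified), "T" (4x4, takes a point from camera to world coordinates). Camera axes: x right, y down, z forward; pixel columns grow to the right and rows downward; lengths in m; the calibration is good to about 2 mm. A picture is of the moment at which its call begins.
- r.sign_off(): hands the job in; it is judged then, once.
The state is a dict: "time_s": time; "q": joint angles; "qvel": joint speeds; "effort": joint torques, N m; "tcp_pos": TCP position; "orientation": TCP orientation; "ft_force": force on the tool from outside, world axes, zero at the start; "wrist_torque": the same for the moment, N m; "grip_width": opening from 0.0 (shut) to 1.0 (fully open); "finger_force": force on a finger pad.
Only numpy, scipy, OpenCV 4.12 (cv2) and the standard library are available. Lean on these libraries where they do the work, as an engineer would, in place of code of your own. Each camera call takes 0.05 s, during which the arm holds its last target. There are 200 camera calls.

## Working session

There is one attempt and no reset: what is moved stays moved. The work goes in short steps, Python scripts to look and compute and a tool call to move; the robot and the scene stay as the last step left them, time stands still between calls to the robot, and variables do not carry over. Pictures are saved under pics/ and viewed, at most 14 in all, crops included, and the job is handed in when it is done.

Besides the shell and the picture viewer there is one more tool, called after "Request:" by a JSON object that holds its "name" and its "arguments", one argument or row to a line. jog_arm: Moves the arm, as the interface text tells. Its arguments: {"type":"object","properties":{"increments":{"type":"array","items":{"type":"array","items":{"type":"number","minimum":-1,"maximum":1}}},"squeeze":{"type":"number"}},"required":["increments"]}

```bash
mkdir -p pics; python3 - <<'E'
from cell import r
import cv2,numpy as np
s=r.get_state();print(s,r.pinch_z)
for n in("top","side"):
    i=r.get_image(n);cv2.imwrite(f"pics/{n}0.png",i["color"][...,::-1]);np.savez(f"{n}0.npz",**i)
    print(n,{k:np.round(v,4).tolist() for k,v in i.items() if k not in("color","z_map")})
E
```

```text
{'time_s': 0.0, 'q': array([-1.32990409,  0.32183625, -0.07011158,  1.4516749 ,  0.02264179,
        1.37076873, -0.05691576]), 'qvel': array([ 0.00075382,  0.00155633,  0.00037399,  0.00124604, -0.00034685,
        0.00216831, -0.00074381]), 'effort': array([ 9.50611093e-05, -4.91298795e+01, -4.03780835e-01, -3.12517798e+01,
       -6.37466437e-02,  4.38224024e-02,  1.80315692e-04]), 'tcp_pos': array([0.14607872, 0.63281411, 0.22145316]), 'orientation': array([ 1.13129046e-01,  9.93579849e-01, -9.48862334e-04, -4.30608618e-05]), 'ft_force': array([ 1.14722966, -0.52118447,  0.44035153]), 'wrist_torque': array([-0.00249661, -0.03439383,  0.02067387]), 'finger_force': 0.0, 'grip_width': 0.9998911878512904} -0.0187
top {'fx': 611.5077, 'fy': 611.5077, 'cx': 309.4334, 'cy': 243.5098, 'distortion': [0.0043, 0.0, 0.0, 0.0, 0.0], 'T': [[0.0014, -0.994, 0.1096, 0.3164], [-0.9999, -0.0031, -0.0152, -0.0122], [0.0155, -0.1096, -0.9939, 1.2511], [0.0, 0.0, 0.0, 1.0]]}
side {'fx': 462.7032, 'fy': 462.7032, 'cx': 316.6077, 'cy': 229.4571, 'distortion': [-0.0965, 0.0, 0.0, 0.0, 0.0], 'T': [[0.8291, -0.3968, 0.3939, 0.0503], [-0.5588, -0.6105, 0.5613, -0.5615], [0.0177, -0.6855, -0.7279, 0.7249], [0.0, 0.0, 0.0, 1.0]]}
```

View pics/top0.png

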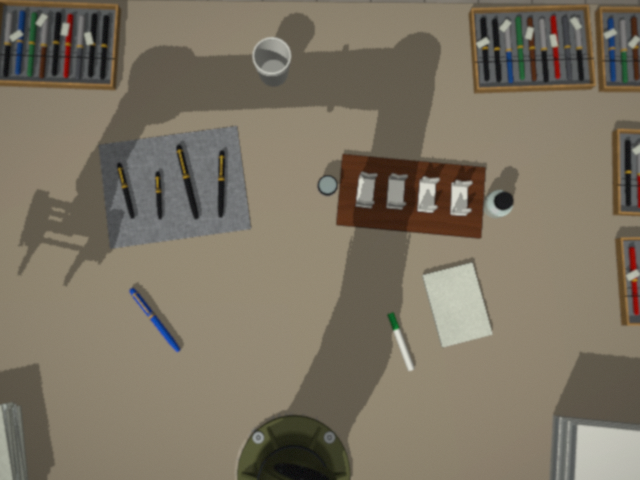

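View pics/side0.png

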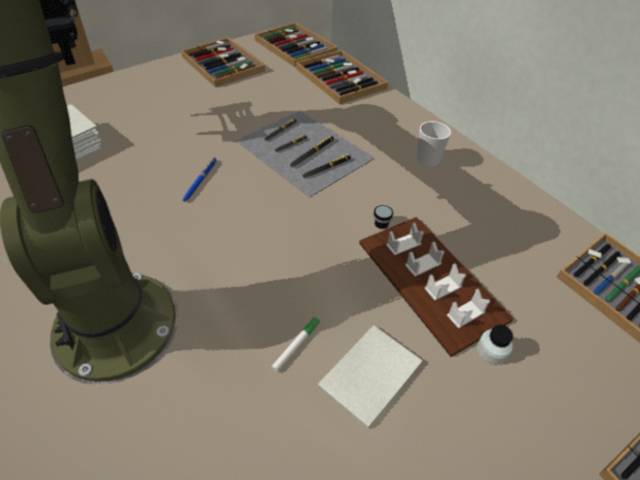

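The top view shows the black pens on the pad, centred at about (125,190), (159,194), (188,182) and (222,183). The rests are at (367,190), (397,190), (428,194) and (459,197), the loupe at (327,185) and the bottle at (500,203).

Things that could be taken for the pens:
- The blue pen at (155,320) and the green/white marker at (400,340) are not meant.
- The pens in the trays are not meant either.
- By length, 188 should be long, 222 medium, 125 short and 159 pocket.

Next I measure these.

```bash
cat >h.py <<'E'
import cv2,numpy as np
def load(n):return dict(np.load(n+".npz"))
def rays(i,uv):
    K=np.array([[i["fx"],0,i["cx"]],[0,i["fy"],i["cy"]],[0,0,1]],float)
    p=cv2.undistortPoints(np.array(uv,float).reshape(-1,1,2),K,i["distortion"].astype(float)).reshape(-1,2)
    return np.c_[p,np.ones(len(p))]
def plane(i,uv,z):
    d=rays(i,uv)@i["T"][:3,:3].T;o=i["T"][:3,3]
    return o+d*((z-o[2])/d[:,2])[:,None]
def proj(i,P):
    T=np.linalg.inv(i["T"]);K=np.array([[i["fx"],0,i["cx"]],[0,i["fy"],i["cy"]],[0,0,1]],float)
    return cv2.projectPoints(np.array(P,float).reshape(-1,1,3),cv2.Rodrigues(T[:3,:3])[0],T[:3,3],K,i["distortion"].astype(float))[0].reshape(-1,2)
def axis(P):
    c,s,a=cv2.minAreaRect((P[:,:2]*1000).astype(np.float32)); 
    if s[0]<s[1]: a-=90; s=s[::-1]
    a=(a+90)%180-90
    return np.round(c,1),np.round(s,1),round(a,1)
def pens(i,box,thr=70,z=.010):
    x0,y0,x1,y1=box;c=i["color"][y0:y1,x0:x1].astype(int)
    dark=(c.max(2)<thr); brass=(c[...,0]-c[...,2]>35)
    m=((dark|brass)*255).astype(np.uint8)
    m=cv2.morphologyEx(m,cv2.MORPH_CLOSE,np.ones((3,3)))
    out=[]
    n,l,st,ce=cv2.connectedComponentsWithStats(m)
    for k in range(1,n):
        if st[k,4]<60: continue
        v,u=np.nonzero(l==k);uv=np.c_[u+x0,v+y0]
        out.append((uv.mean(0).round(1),len(uv),axis(plane(i,uv,z))))
    return out
E
python3 - <<'E'
from h import *
i=load("top0");s=load("side0")
for o in pens(i,(100,135,245,240),45):print(o)
def cloud(i):
    v,u=np.mgrid[:480,:640];uv=np.c_[u.ravel(),v.ravel()];z=i["z_map"].ravel()
    P=rays(i,uv)*z[:,None]@i["T"][:3,:3].T+i["T"][:3,3];P[z==0]=9
    return P.reshape(480,640,3)
for nm,im in(("top",i),("side",s)):
    P=cloud(im);print(nm,"table z",np.median(P[250:300,250:330,2]) if nm=="top" else "")
    m=((P[...,2]>.032)&(P[...,2]<.08)&(P[...,0]>.4)&(P[...,0]<.7)&(P[...,1]<.03)&(P[...,1]>-.45)).astype(np.uint8)
    m=cv2.morphologyEx(m,cv2.MORPH_CLOSE,np.ones((3,3)))
    Q=P[m>0]
    o=Q[np.argsort(Q[:,1])];gaps=np.nonzero(np.diff(o[:,1])>.012)[0]+1
    for g in np.split(o,gaps):
        if len(g)>15:print(len(g),g.min(0).round(3),g.max(0).round(3),axis(g))
# white rest masks
c=i["color"].astype(int);hsv=cv2.cvtColor(i["color"],cv2.COLOR_RGB2HSV)
a=cv2.resize(i["color"][135:240,95:250],None,fx=3.2,fy=3.2,interpolation=2);b=cv2.resize(i["color"][140:245,310:525],None,fx=3.2,fy=3.2,interpolation=2)
a=cv2.copyMakeBorder(a,0,0,0,b.shape[1]-a.shape[1],0)
cv2.imwrite("pics/crop0.png",np.vstack([a,b])[:600,:800][...,::-1])
E
```

```text
(array([187.1, 180.9]), 387, (array([581.9, 221.3]), array([155.9,  12.4]), 15.0))
(array([221.1, 182.7]), 307, (array([578.6, 151.7]), array([134.1,  11.8]), -0.5))
(array([125.1, 188.8]), 251, (array([562.9, 347.4]), array([116.9,  11.8]), 15.6))
(array([158.4, 193.8]), 196, (array([553.8, 278.4]), array([94.1,  9.9]), 5.9))
top table z 0.000645117583642052
557 [ 0.509 -0.441  0.029] [ 0.562 -0.389  0.068] (array([ 534.6, -412.9]), array([52.5, 46.5]), 25.4)
129 [ 0.515 -0.356  0.026] [ 0.578 -0.32   0.056] (array([ 547., -338.]), array([63. , 31.7]), -4.2)
124 [ 0.521 -0.288  0.026] [ 0.585 -0.252  0.06 ] (array([ 553.3, -270.6]), array([62.2, 30.6]), -5.8)
126 [ 0.528 -0.227  0.01 ] [ 0.597 -0.189  0.055] (array([ 562.8, -208.2]), array([69.4, 33.1]), -4.9)
128 [ 0.53  -0.164  0.03 ] [ 0.594 -0.127  0.057] (array([ 562.3, -145.3]), array([62.8, 31.2]), -7.4)
340 [ 0.549 -0.087  0.029] [ 0.59  -0.046  0.047] (array([569.9, -66.9]), array([40.6, 40.6]), -26.7)
side table z 
782 [ 0.508 -0.443  0.002] [ 0.596 -0.39   0.067] (array([ 547.2, -409.6]), array([81.7, 52.3]), 28.4)
257 [ 0.513 -0.355  0.013] [ 0.578 -0.311  0.055] (array([ 545.7, -332.5]), array([64.3, 43.1]), -2.5)
218 [ 0.52  -0.289  0.013] [ 0.607 -0.253  0.054] (array([ 563. , -272.2]), array([86. , 30.3]), -6.0)
207 [ 0.527 -0.227  0.032] [ 0.59  -0.189  0.053] (array([ 558.7, -208.2]), array([62.1, 34.2]), -3.4)
189 [ 0.528 -0.165  0.032] [ 0.596 -0.126  0.054] (array([ 562.4, -145.7]), array([65.5, 32.5]), -7.6)
258 [ 0.548 -0.088  0.03 ] [ 0.59  -0.046  0.043] (array([567.9, -67.4]), array([41., 41.]), 75.0)
```

View pics/crop0.png

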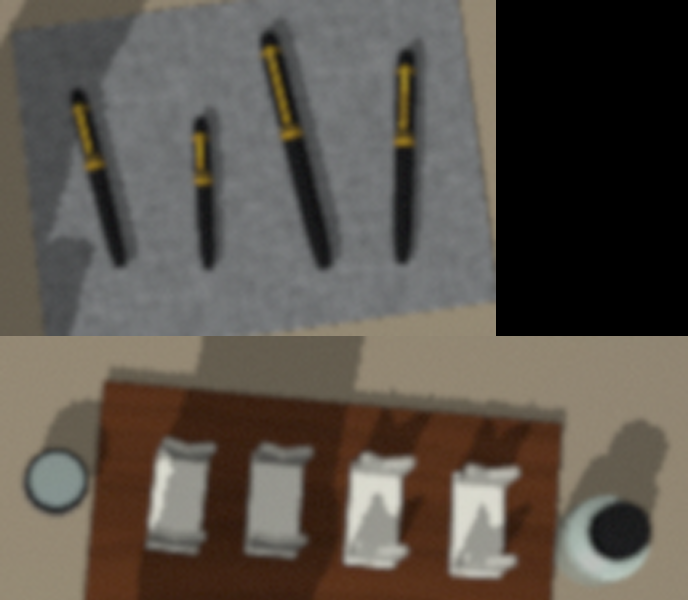

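The crop confirms four black pens, all clip up with caps to +x: long (188), medium (222), short (125) and pocket (159). The bottle is at the right-hand end. Targets, from bottle to loupe, are long, medium, short, pocket, with rest yaw at about -5°.

```bash
cat >>h.py <<'E'
from scipy.spatial.transform import Rotation as R
PEN=dict(long=(.582,.221,15),medium=(.5785,.1515,-.5),short=(.563,.3475,15.5),pocket=(.554,.2785,5.9))
REST=dict(long=(.547,-.337,-5),medium=(.553,-.2715,-5),short=(.5585,-.2085,-5),pocket=(.563,-.145,-5))
def go(tx,ty,yaw,z):
    from cell import r
    s=r.get_state();M=R.from_quat(s["orientation"]).as_matrix()
    d=M.T@(np.array([tx,ty,z])-s["tcp_pos"])/.5
    y=np.degrees(np.arctan2(M[1,0],M[0,0]));e=(yaw-y+90)%180-90
    print("t",round(s["time_s"],2),"tcp",s["tcp_pos"].round(4),"yaw",round(y,1),"w",round(s["grip_width"]*87,1),"F",round(s["finger_force"],1),"ft",s["ft_force"].round(1),"\n move",d.round(4),"roll",round(-e/120,4))
E
python3 -c "
from h import *
go(*PEN['long'],.10)"
```

```text
t 0.1 tcp [0.1461 0.6329 0.2215] yaw 167.0 w 86.9 F 0.0 ft [ 0.7  0.3 -0.4] 
 move [-1.0347 -0.6062  0.2443] roll -0.2333
```

Request:
{"name": "jog_arm", "arguments": {
  "increments": [
    [0.17, -0.08, -0.045, 0, 0],
    [0.17, -0.16, -0.09, 0.02, -0.05],
    [0.17, -0.24, -0.14, 0.04, -0.1],
    [0.17, -0.32, -0.19, 0.07, -0.16],
    [0.17, -0.4, -0.235, 0.1, -0.2]
  ],
  "squeeze": 15
}}

```text
time_s: 0.6
tcp_pos: [0.3157, 0.4721, 0.1719]
orientation: [-0.098, 0.995, -0.0, 0.0]
ft_force: [0.4, 0.1, -0.2]
grip_width: 0.631
finger_force: 0.0
```

```bash
python3 -c "
from h import *
go(*PEN['long'],.10)"
```

```text
t 0.6 tcp [0.3157 0.4721 0.1719] yaw -168.7 w 54.9 F 0.0 ft [ 0.4  0.1 -0.2] 
 move [-0.4243 -0.5964  0.1439] roll -0.0312
```

Request:
{"name": "jog_arm", "arguments": {
  "increments": [
    [0.17, -0.05, -0.07, 0, -0.03],
    [0.17, -0.1, -0.14, 0.03, -0.03],
    [0.17, -0.15, -0.21, 0.06, -0.03],
    [0.17, -0.2, -0.28, 0.09, -0.03],
    [0.17, -0.25, -0.35, 0.12, -0.03]
  ]
}}

```text
time_s: 1.1
tcp_pos: [0.4716, 0.3245, 0.1118]
orientation: [-0.127, 0.992, 0.0, -0.0]
ft_force: [0.4, 0.1, 0.2]
grip_width: 0.414
finger_force: 0.0
```

```bash
python3 -c "
from h import *
go(*PEN['long'],.10)"
```

```text
t 1.1 tcp [0.4716 0.3245 0.1118] yaw -165.4 w 36.1 F 0.0 ft [0.4 0.1 0.2] 
 move [-0.1614 -0.256   0.0236] roll -0.0032
```

Request:
{"name": "jog_arm", "arguments": {
  "increments": [
    [0.17, -0.05, -0.08, 0, 0],
    [0.17, -0.1, -0.16, 0, 0],
    [0.17, -0.15, -0.24, 0, 0],
    [0.17, -0.158, -0.253, 0, 0],
    [0.17, -0.158, -0.253, 0, 0]
  ]
}}

```text
time_s: 1.6
tcp_pos: [0.5802, 0.2208, 0.112]
orientation: [-0.125, 0.992, -0.001, -0.0]
ft_force: [-0.3, 0.4, 0.1]
grip_width: 0.413
finger_force: 0.0
```

```bash
python3 -c "
from h import *
from cell import r
go(*PEN['long'],.006)
i=r.get_image('side');cv2.imwrite('pics/s1.png',i['color'][...,::-1])
cv2.imwrite('pics/s1c.png',cv2.resize(i['color'][60:220,200:420],None,fx=3.5,fy=3.5)[...,::-1])"
```

```text
t 1.6 tcp [0.5802 0.2208 0.112 ] yaw -165.7 w 35.9 F 0.0 ft [-0.3  0.4  0.1] 
 move [-0.0038 -0.0003  0.2119] roll -0.0055
```

View pics/s1c.png

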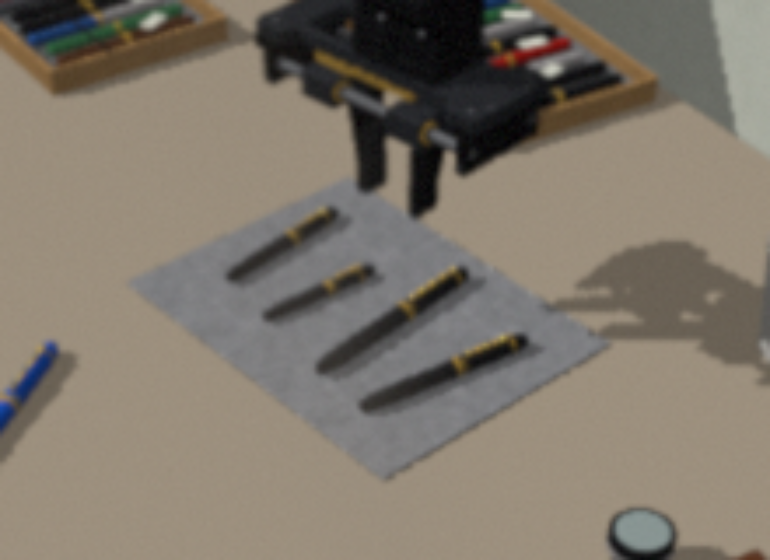

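The gripper stands over the long pen, its fingers open at crop (390,200) and straddling the pen. Descending.

Request:
{"name": "jog_arm", "arguments": {
  "increments": [
    [0.17, -0.003, 0, 0.08, -0.005],
    [0.17, -0.003, 0, 0.15, -0.005],
    [0.17, -0.003, 0, 0.19, -0.005],
    [0.17, -0.003, 0, 0.21, -0.005],
    [0.17, -0.003, 0, 0.21, -0.005]
  ]
}}

```text
time_s: 2.15
tcp_pos: [0.5784, 0.2254, 0.0062]
orientation: [-0.134, 0.991, 0.0, -0.002]
ft_force: [0.6, 1.2, -0.0]
grip_width: 0.412
finger_force: 0.0
```

Request:
{"name": "jog_arm", "arguments": {
  "increments": [
    [1, 0, 0, 0, 0],
    [1, 0, 0, 0, 0],
    [1, 0, 0, 0, 0],
    [1, 0, 0, 0, 0],
    [1, 0, 0, 0, 0]
  ],
  "squeeze": 20
}}

```text
time_s: 2.65
tcp_pos: [0.5813, 0.2242, 0.0088]
orientation: [-0.132, 0.991, 0.0, 0.001]
ft_force: [-0.4, -0.2, 4.2]
grip_width: 0.175
finger_force: 20.0
```

Request:
{"name": "jog_arm", "arguments": {
  "increments": [
    [1, 0, 0, -0.04, 0],
    [1, 0, 0, -0.1, 0],
    [1, 0, 0, -0.16, 0],
    [1, 0, 0, -0.2, 0],
    [1, 0, 0, -0.2, 0]
  ]
}}

```text
time_s: 3.15
tcp_pos: [0.5827, 0.2247, 0.1111]
orientation: [-0.132, 0.991, 0.001, 0.003]
ft_force: [0.8, 1.0, -0.8]
grip_width: 0.163
finger_force: 20.0
```

```bash
python3 -c "
from h import *
from cell import r
go(*REST['long'],.11)
i=r.get_image('side')
cv2.imwrite('pics/s2c.png',cv2.resize(i['color'][60:220,200:420],None,fx=3.5,fy=3.5)[...,::-1])"
```

```text
t 3.15 tcp [0.5827 0.2247 0.1111] yaw -164.8 w 14.2 F 20.0 ft [ 0.8  1.  -0.8] 
 move [ 0.3634 -1.0654 -0.0014] roll 0.1683
```

View pics/s2c.png

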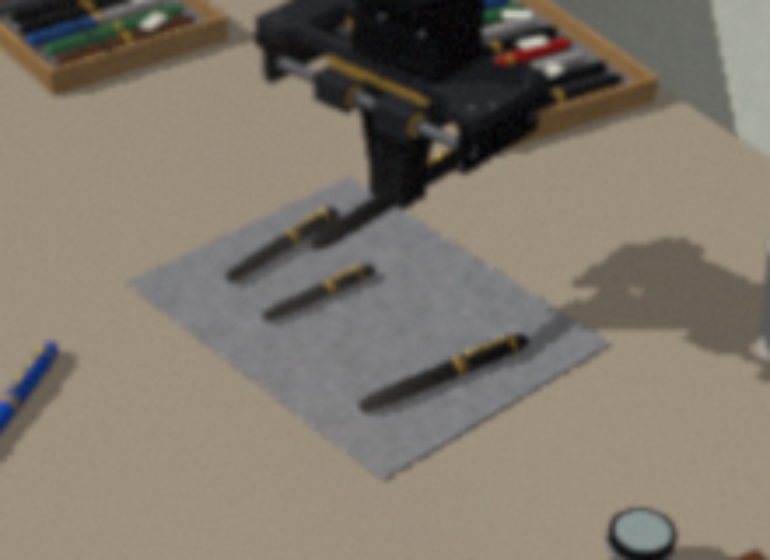

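Request:
{"name": "jog_arm", "arguments": {
  "increments": [
    [1, 0.02, -0.06, -0.01, 0.02],
    [1, 0.05, -0.15, -0.02, 0.05],
    [1, 0.08, -0.24, -0.02, 0.1],
    [1, 0.11, -0.33, -0.02, 0.14],
    [1, 0.14, -0.42, -0.02, 0.168]
  ]
}}

```text
time_s: 3.7
tcp_pos: [0.5663, 0.0003, 0.1159]
orientation: [0.045, 0.999, -0.0, -0.001]
ft_force: [0.9, -0.6, -0.1]
grip_width: 0.169
finger_force: 20.0
```

```bash
python3 -c "
from h import *
go(*REST['long'],.11)"
```

```text
t 3.7 tcp [5.663e-01 3.000e-04 1.159e-01] yaw 174.8 w 14.7 F 20.0 ft [ 0.9 -0.6 -0.1] 
 move [-0.0223 -0.6754  0.0122] roll -0.0014
```

Request:
{"name": "jog_arm", "arguments": {
  "increments": [
    [1, 0, -0.09, 0, 0],
    [1, 0, -0.18, 0, 0],
    [1, -0.01, -0.27, 0, 0],
    [1, -0.01, -0.36, 0, 0],
    [1, -0.01, -0.45, 0, 0]
  ]
}}

```text
time_s: 4.2
tcp_pos: [0.5517, -0.2236, 0.1158]
orientation: [0.044, 0.999, 0.0, -0.001]
ft_force: [0.8, 0.6, -0.6]
grip_width: 0.167
finger_force: 20.0
```

Request:
{"name": "jog_arm", "arguments": {
  "increments": [
    [1, 0, -0.08, 0, 0],
    [1, 0, -0.15, 0, 0],
    [1, -0.005, -0.2, 0, 0],
    [1, -0.01, -0.21, 0, 0],
    [1, -0.01, -0.21, 0, 0]
  ]
}}

```text
time_s: 4.7
tcp_pos: [0.5484, -0.3272, 0.116]
orientation: [0.044, 0.999, 0.0, -0.001]
ft_force: [0.6, 1.1, -0.1]
grip_width: 0.166
finger_force: 20.0
```

```bash
python3 -c "
from h import *
from cell import r
go(*REST['long'],.05)
i=r.get_image('side');j=r.get_image('top');np.savez('side1.npz',**i);np.savez('top1.npz',**j)
a=cv2.resize(i['color'][180:370,350:540],(570,570));b=cv2.resize(j['color'][130:250,400:520],(228,228))
cv2.imwrite('pics/s3c.png',np.hstack([a,cv2.copyMakeBorder(b,0,342,0,0,0)])[...,::-1])"
```

```text
t 4.7 tcp [ 0.5484 -0.3272  0.116 ] yaw 174.9 w 14.5 F 20.0 ft [ 0.6  1.1 -0.1] 
 move [ 0.0007 -0.0198  0.132 ] roll -0.0007
```

View pics/s3c.png

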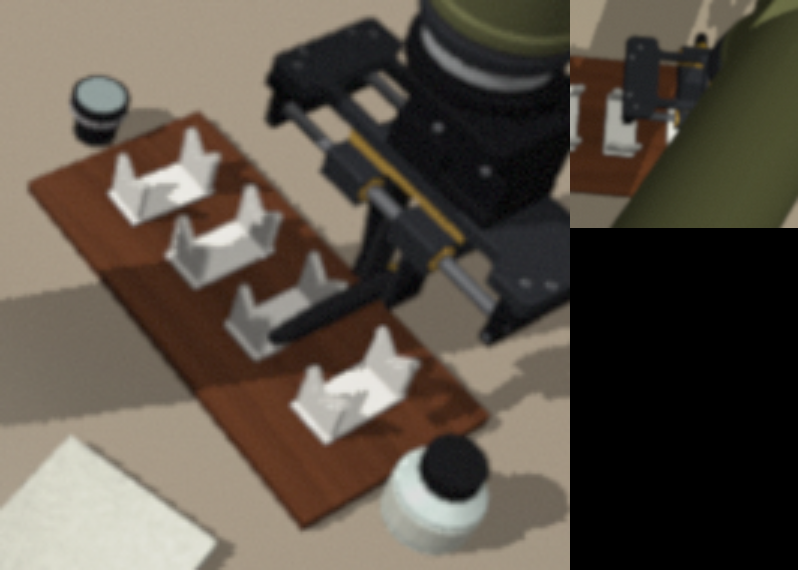

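The pen is held over the long rest, its tail tip at crop (275,335) and the bottle and loupe untouched. I check whether it is level by projecting the expected tail end.

```bash
python3 -c "
from h import *
s=load('side1');c=np.array([.5484,-.3272]);u=np.array([np.cos(np.radians(-5)),np.sin(np.radians(-5))])
for z in(.105,.112,.118,.125):print(z,proj(s,[[*(c-.08*u),z],[*(c-.03*u),z]]).round(1).tolist())
print(s['z_map'][284:296:2,438:452:2].round(3))
m=(s['color'][260:300,435:485].max(2)<45);print('\n'.join(''.join('#' if q else '.' for q in w) for w in m))
"
```

```text
0.105 [[439.3, 297.6], [462.3, 285.7]]
0.112 [[440.2, 295.1], [463.4, 283.2]]
0.118 [[441.0, 292.9], [464.3, 281.0]]
0.125 [[442.0, 290.4], [465.4, 278.5]]
[[0.882 0.876 0.877 0.88  0.878 0.749 0.744]
 [0.839 0.834 0.875 0.876 0.742 0.741 0.74 ]
 [0.835 0.833 0.744 0.74  0.738 0.74  0.739]
 [0.836 0.738 0.737 0.738 0.737 0.737 0.741]
 [0.845 0.741 0.736 0.737 0.74  0.74  0.744]
 [0.851 0.743 0.736 0.743 0.869 0.866 0.868]]
.....................................#############
....................................##############
....................................###########.##
....................................##########...#
...................................###########...#
...................................##########....#
..................................###########....#
..................................###########...##
..................................##########....##
.................................###########....##
................................##############.###
.................................#################
..................................################
..........
[... 666 characters left out ...]
################.....................
...........################.......................
..........###############.........................
........###############...........................
.......#############..............................
.....##############...............................
.....############.................................
......#########...................................
..................................................
..................................................
..................................................
..................................................
..................................................
..................................................
```

The pen is level and centred, its axis about 2 mm above the TCP. Lowering.

Request:
{"name": "jog_arm", "arguments": {
  "increments": [
    [1, 0, -0.02, 0, 0],
    [1, 0, -0.02, 0.02, 0],
    [1, 0, -0.02, 0.05, 0],
    [1, 0, -0.02, 0.08, 0],
    [1, 0, -0.02, 0.08, 0]
  ]
}}

```text
time_s: 5.3
tcp_pos: [0.5467, -0.3348, 0.0738]
orientation: [0.043, 0.999, 0.001, -0.003]
ft_force: [-0.6, 0.5, -2.1]
grip_width: 0.164
finger_force: 20.0
```

```bash
python3 -c "
from h import *
go(*REST['long'],.048)"
```

```text
t 5.3 tcp [ 0.5467 -0.3348  0.0738] yaw 175.1 w 14.2 F 20.0 ft [-0.6  0.5 -2.1] 
 move [-0.0012 -0.0044  0.0515] roll 0.0006
```

Request:
{"name": "jog_arm", "arguments": {
  "increments": [
    [1, 0, -0.003, 0.02, 0],
    [1, 0, -0.003, 0.035, 0],
    [1, 0, -0.003, 0.045, 0],
    [1, 0, -0.003, 0.05, 0],
    [1, 0, -0.003, 0.05, 0]
  ]
}}

```text
time_s: 5.8
tcp_pos: [0.5485, -0.3381, 0.0522]
orientation: [0.043, 0.999, 0.0, -0.0]
ft_force: [0.7, -0.1, -0.9]
grip_width: 0.164
finger_force: 20.0
```

Request:
{"name": "jog_arm", "arguments": {
  "increments": [
    [1, 0, 0, 0.003, 0],
    [1, 0, 0, 0.005, 0],
    [1, 0, 0, 0.007, 0],
    [1, 0, 0, 0.008, 0],
    [1, 0, 0, 0.008, 0]
  ]
}}

```text
time_s: 6.3
tcp_pos: [0.5486, -0.3381, 0.0485]
orientation: [0.043, 0.999, 0.0, 0.0]
ft_force: [0.2, -0.3, -0.8]
grip_width: 0.165
finger_force: 20.0
```

Request:
{"name": "jog_arm", "arguments": {
  "increments": [
    [1, 0, 0, 0.001, 0],
    [1, 0, 0, 0.002, 0],
    [1, 0, 0, 0.003, 0],
    [1, 0, 0, 0.004, 0],
    [1, 0, 0, 0.004, 0]
  ]
}}

```text
time_s: 6.8
tcp_pos: [0.5487, -0.3383, 0.0474]
orientation: [0.043, 0.999, 0.0, 0.0]
ft_force: [-1.8, 1.8, 4.1]
grip_width: 0.169
finger_force: 20.0
```

Contact felt, so I release and rise.

Request:
{"name": "jog_arm", "arguments": {
  "increments": [
    [0.5, 0, 0, 0, 0],
    [0.3, 0, 0, 0, 0],
    [0.17, 0, 0, 0, 0],
    [0.17, 0, 0, 0, 0],
    [0.17, 0, 0, 0, 0]
  ]
}}

```text
time_s: 7.3
tcp_pos: [0.5485, -0.3382, 0.0464]
orientation: [0.043, 0.999, 0.0, -0.0]
ft_force: [-0.3, 0.4, -0.5]
grip_width: 0.407
finger_force: 0.0
```

Request:
{"name": "jog_arm", "arguments": {
  "increments": [
    [0.17, 0, 0, -0.03, 0],
    [0.17, 0, 0, -0.08, 0],
    [0.17, 0, 0, -0.14, 0],
    [0.17, 0, 0, -0.2, 0],
    [0.17, 0, 0, -0.2, 0]
  ]
}}

```text
time_s: 7.8
tcp_pos: [0.5512, -0.3404, 0.1529]
orientation: [0.043, 0.999, -0.002, 0.004]
ft_force: [-0.5, -0.6, -0.1]
grip_width: 0.411
finger_force: 0.0
```

```bash
python3 -c "
from h import *
from cell import r
go(*PEN['medium'],.14)
i=r.get_image('side');np.savez('side2.npz',**i)
cv2.imwrite('pics/s4c.png',cv2.resize(i['color'][180:370,350:540],(500,500))[...,::-1])"
```

```text
t 7.8 tcp [ 0.5512 -0.3404  0.1529] yaw 175.0 w 35.7 F 0.0 ft [-0.5 -0.6 -0.1] 
 move [0.031  0.9849 0.0221] roll -0.0373
```

View pics/s4c.png

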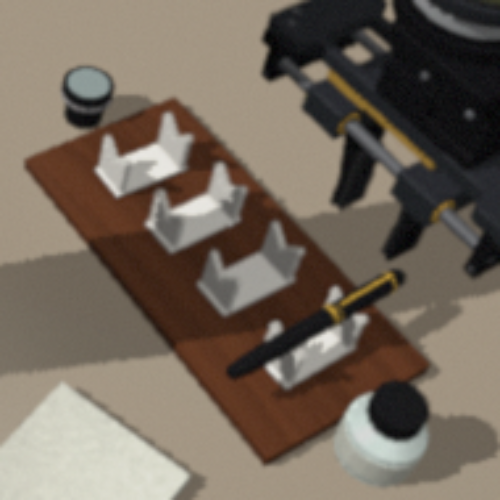

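The long pen (crop 235,370 to 405,275) lies in both saddles of the rest beside the bottle. Now the medium pen.

Request:
{"name": "jog_arm", "arguments": {
  "increments": [
    [0.17, 0, 0.08, 0, 0],
    [0.17, 0.005, 0.17, 0, 0],
    [0.17, 0.01, 0.27, 0, 0],
    [0.17, 0.015, 0.37, 0, -0.02],
    [0.17, 0.02, 0.46, 0, -0.035]
  ]
}}

```text
time_s: 8.35
tcp_pos: [0.5578, -0.1054, 0.1461]
orientation: [0.005, 1.0, 0.0, -0.0]
ft_force: [0.8, 0.9, 0.1]
grip_width: 0.416
finger_force: 0.0
```

```bash
python3 -c "
from h import *
go(*PEN['medium'],.11)"
```

```text
t 8.35 tcp [ 0.5578 -0.1054  0.1461] yaw 179.4 w 36.2 F 0.0 ft [0.8 0.9 0.1] 
 move [-0.036   0.5141  0.0726] roll -0.0009
```

Request:
{"name": "jog_arm", "arguments": {
  "increments": [
    [0.17, 0, 0.09, 0, 0],
    [0.17, -0.01, 0.18, 0, 0],
    [0.17, -0.02, 0.27, 0.01, 0],
    [0.17, -0.03, 0.36, 0.03, 0],
    [0.17, -0.036, 0.43, 0.05, 0]
  ]
}}

```text
time_s: 8.85
tcp_pos: [0.5788, 0.11, 0.1211]
orientation: [0.005, 1.0, 0.001, -0.0]
ft_force: [0.4, 0.3, -0.1]
grip_width: 0.416
finger_force: 0.0
```

```bash
python3 -c "
from h import *
go(*PEN['medium'],.006)"
```

```text
t 8.85 tcp [0.5788 0.11   0.1211] yaw 179.4 w 36.2 F 0.0 ft [ 0.4  0.3 -0.1] 
 move [0.0015 0.0826 0.2302] roll -0.001
```

Request:
{"name": "jog_arm", "arguments": {
  "increments": [
    [0.17, 0, 0.06, 0.02, 0],
    [0.17, 0, 0.08, 0.06, 0],
    [0.17, 0, 0.08, 0.1, 0],
    [0.17, 0, 0.08, 0.14, 0],
    [0.17, 0, 0.08, 0.14, 0]
  ]
}}

```text
time_s: 9.35
tcp_pos: [0.5768, 0.1459, 0.0481]
orientation: [0.006, 1.0, -0.001, -0.003]
ft_force: [-0.9, -0.9, -0.5]
grip_width: 0.411
finger_force: 0.0
```

```bash
python3 -c "
from h import *
go(*PEN['medium'],.006)"
```

```text
t 9.35 tcp [0.5768 0.1459 0.0481] yaw 179.3 w 35.8 F 0.0 ft [-0.9 -0.9 -0.5] 
 move [-0.0038  0.0115  0.0842] roll -0.002
```

Request:
{"name": "jog_arm", "arguments": {
  "increments": [
    [0.17, -0.003, 0.007, 0.03, 0],
    [0.17, -0.003, 0.007, 0.06, 0],
    [0.17, -0.003, 0.007, 0.08, 0],
    [0.17, -0.003, 0.007, 0.08, 0],
    [0.17, -0.003, 0.007, 0.08, 0]
  ]
}}

```text
time_s: 9.85
tcp_pos: [0.5814, 0.1498, 0.0115]
orientation: [0.007, 1.0, -0.0, -0.0]
ft_force: [0.5, 0.7, 1.4]
grip_width: 0.416
finger_force: 0.0
```

Request:
{"name": "jog_arm", "arguments": {
  "increments": [
    [1, 0, 0, 0, 0],
    [1, 0, 0, 0, 0],
    [1, 0, 0, 0, 0],
    [1, 0, 0, 0, 0],
    [1, 0, 0, 0, 0]
  ]
}}

```text
time_s: 10.35
tcp_pos: [0.5816, 0.1502, 0.012]
orientation: [0.007, 1.0, 0.0, 0.0]
ft_force: [-0.2, 0.3, 0.6]
grip_width: 0.155
finger_force: 20.0
```

```bash
python3 -c "
from h import *
go(*REST['medium'],.12)"
```

```text
t 10.35 tcp [0.5816 0.1502 0.012 ] yaw 179.3 w 13.5 F 20.0 ft [-0.2  0.3  0.6] 
 move [ 0.0461 -0.844  -0.2164] roll 0.0354
```

The tip is above the pen's axis, which is too high. I reopen and go 5 mm lower.

Request:
{"name": "jog_arm", "arguments": {
  "increments": [
    [0.17, 0, 0, 0, 0],
    [0.17, -0.005, 0, 0, 0],
    [0.17, -0.006, 0.002, 0.006, 0],
    [0.17, -0.006, 0.002, 0.01, 0],
    [0.17, -0.006, 0.002, 0.011, 0]
  ]
}}

```text
time_s: 10.85
tcp_pos: [0.5839, 0.1509, 0.0054]
orientation: [0.007, 1.0, -0.0, -0.0]
ft_force: [-0.5, 0.7, 0.3]
grip_width: 0.402
finger_force: 0.0
```

Request:
{"name": "jog_arm", "arguments": {
  "increments": [
    [1, 0, 0, 0, 0],
    [1, 0, 0, 0, 0],
    [1, 0, 0, 0, 0],
    [1, 0, 0, 0, 0],
    [1, 0, 0, 0, 0]
  ]
}}

```text
time_s: 11.35
tcp_pos: [0.5845, 0.151, 0.0062]
orientation: [0.007, 1.0, 0.0, 0.0]
ft_force: [-0.1, -1.1, 0.3]
grip_width: 0.158
finger_force: 20.0
```

Request:
{"name": "jog_arm", "arguments": {
  "increments": [
    [1, 0, 0, -0.04, 0],
    [1, 0, 0, -0.1, 0],
    [1, 0, 0, -0.16, 0],
    [1, 0, 0, -0.22, 0],
    [1, 0, 0, -0.22, 0]
  ]
}}

```text
time_s: 11.85
tcp_pos: [0.5876, 0.1517, 0.1211]
orientation: [0.007, 1.0, 0.002, 0.004]
ft_force: [1.0, 0.4, -0.7]
grip_width: 0.158
finger_force: 20.0
```

```bash
python3 -c "
from h import *
go(*REST['medium'],.12)"
```

```text
t 11.85 tcp [0.5876 0.1517 0.1211] yaw 179.2 w 13.7 F 20.0 ft [ 1.   0.4 -0.7] 
 move [ 0.0578 -0.8473 -0.0011] roll 0.0353
```

Request:
{"name": "jog_arm", "arguments": {
  "increments": [
    [1, 0.005, -0.06, 0, 0],
    [1, 0.01, -0.15, 0, 0.01],
    [1, 0.015, -0.24, 0, 0.02],
    [1, 0.02, -0.33, 0, 0.035],
    [1, 0.025, -0.42, 0, 0.035]
  ]
}}

```text
time_s: 12.35
tcp_pos: [0.5683, -0.0605, 0.1154]
orientation: [0.043, 0.999, 0.0, -0.0]
ft_force: [0.9, -0.0, -0.4]
grip_width: 0.156
finger_force: 20.0
```

```bash
python3 -c "
from h import *
go(.559,-.2715,-5,.12)"
```

```text
t 12.35 tcp [ 0.5683 -0.0605  0.1154] yaw 175.0 w 13.6 F 20.0 ft [ 0.9 -0.  -0.4] 
 move [-0.0181 -0.4221 -0.0093] roll 0.0002
```

Request:
{"name": "jog_arm", "arguments": {
  "increments": [
    [1, 0, -0.09, 0, 0],
    [1, -0.005, -0.18, 0, 0],
    [1, -0.01, -0.26, 0, 0],
    [1, -0.015, -0.33, 0, 0],
    [1, -0.015, -0.38, 0, 0]
  ]
}}

```text
time_s: 12.85
tcp_pos: [0.559, -0.2519, 0.1153]
orientation: [0.045, 0.999, -0.001, -0.0]
ft_force: [-0.5, -0.0, -1.1]
grip_width: 0.153
finger_force: 20.0
```

Request:
{"name": "jog_arm", "arguments": {
  "increments": [
    [1, 0, -0.03, 0, 0],
    [1, 0, -0.033, 0.02, 0],
    [1, 0, -0.033, 0.04, 0],
    [1, 0, -0.033, 0.06, 0],
    [1, 0, -0.033, 0.06, 0]
  ]
}}

```text
time_s: 13.35
tcp_pos: [0.5579, -0.2624, 0.0834]
orientation: [0.042, 0.999, 0.001, -0.002]
ft_force: [-0.7, 0.2, 0.6]
grip_width: 0.161
finger_force: 20.0
```

```bash
cat >>h.py <<'E'
def held(L,off,yaw=-5):
    """predicted tail end in side view for a level pen; prints dark mask around it"""
    from cell import r
    s=r.get_image('side');p=r.get_state()['tcp_pos'];u=np.array([np.cos(np.radians(yaw)),np.sin(np.radians(yaw))])
    c=p[:2]-off*u
    q=proj(s,[[*(c-L/2*u),p[2]+d] for d in(0,.003,.006)]).round(1);print(q.tolist())
    a,b=q[1].astype(int);m=s['color'][b-14:b+8,a-8:a+22].max(2)<50
    print('origin',a-8,b-14);print('\n'.join(''.join('#' if w else '.' for w in x) for x in m))
E
python3 -c "
from h import *
go(.559,-.2715,-5,.048)
held(.14,.006)"
```

```text
t 13.35 tcp [ 0.5579 -0.2624  0.0834] yaw 175.2 w 14.0 F 20.0 ft [-0.7  0.2  0.6] 
 move [-0.004  -0.0181  0.0708] roll 0.0017
[[417.3, 275.7], [417.6, 274.6], [417.9, 273.6]]
origin 409 260
..............................
.............................#
...........................###
..........................####
........................######
......................########
....................##########
..................############
................##############
..............##############..
............###############...
...........##############.....
.........##############.......
........############..........
........##########............
........########..............
........#####.................
..............................
..............................
..............................
..............................
..............................
```

Matches the prediction. Aligning and lowering.

Request:
{"name": "jog_arm", "arguments": {
  "increments": [
    [1, -0.002, -0.014, 0, 0],
    [1, -0.002, -0.016, 0, 0],
    [1, -0.002, -0.016, 0.02, 0],
    [1, -0.002, -0.016, 0.045, 0],
    [1, -0.002, -0.016, 0.045, 0]
  ]
}}

```text
time_s: 13.9
tcp_pos: [0.5575, -0.2722, 0.0609]
orientation: [0.043, 0.999, 0.001, -0.002]
ft_force: [-0.1, 0.9, -0.3]
grip_width: 0.162
finger_force: 20.0
```

Request:
{"name": "jog_arm", "arguments": {
  "increments": [
    [1, 0, 0, 0, 0],
    [1, 0, 0, 0, 0]
  ]
}}

```text
time_s: 14.1
tcp_pos: [0.5592, -0.2733, 0.0636]
orientation: [0.043, 0.999, -0.0, 0.0]
ft_force: [-0.1, 0.3, -0.2]
grip_width: 0.158
finger_force: 20.0
```

```bash
python3 -c "
from h import *
go(.559,-.2715,-5,.046)"
```

```text
t 14.1 tcp [ 0.5592 -0.2733  0.0636] yaw 175.0 w 13.7 F 20.0 ft [-0.1  0.3 -0.2] 
 move [0.0007 0.0036 0.0352] roll 0.0004
```

Request:
{"name": "jog_arm", "arguments": {
  "increments": [
    [1, 0, 0.002, 0.012, 0],
    [1, 0, 0.002, 0.022, 0],
    [1, 0, 0.002, 0.03, 0],
    [1, 0, 0.002, 0.034, 0],
    [1, 0, 0.002, 0.034, 0]
  ]
}}

```text
time_s: 14.6
tcp_pos: [0.5588, -0.2722, 0.0461]
orientation: [0.043, 0.999, 0.0, -0.0]
ft_force: [-0.3, 0.3, -0.9]
grip_width: 0.155
finger_force: 20.0
```

Request:
{"name": "jog_arm", "arguments": {
  "increments": [
    [1, 0, 0, 0.001, 0],
    [1, 0, 0, 0.002, 0],
    [1, 0, 0, 0.003, 0],
    [1, 0, 0, 0.004, 0],
    [1, 0, 0, 0.004, 0]
  ]
}}

```text
time_s: 15.1
tcp_pos: [0.5593, -0.2722, 0.0447]
orientation: [0.043, 0.999, 0.0, 0.0]
ft_force: [0.4, 0.8, -0.3]
grip_width: 0.155
finger_force: 20.0
```

Request:
{"name": "jog_arm", "arguments": {
  "increments": [
    [1, 0, 0, 0.001, 0],
    [1, 0, 0, 0.002, 0],
    [1, 0, 0, 0.003, 0],
    [1, 0, 0, 0.004, 0],
    [1, 0, 0, 0.004, 0]
  ]
}}

```text
time_s: 15.6
tcp_pos: [0.5594, -0.272, 0.0441]
orientation: [0.043, 0.999, 0.001, 0.0]
ft_force: [-3.8, 2.6, 9.6]
grip_width: 0.157
finger_force: 20.0
```

Request:
{"name": "jog_arm", "arguments": {
  "increments": [
    [0.5, 0, 0, 0, 0],
    [0.3, 0, 0, 0, 0],
    [0.17, 0, 0, 0, 0],
    [0.17, 0, 0, 0, 0],
    [0.17, 0, 0, 0, 0]
  ]
}}

```text
time_s: 16.1
tcp_pos: [0.559, -0.2723, 0.0423]
orientation: [0.043, 0.999, 0.0, -0.0]
ft_force: [-0.5, 0.3, -0.3]
grip_width: 0.404
finger_force: 0.0
```

Request:
{"name": "jog_arm", "arguments": {
  "increments": [
    [0.17, 0, 0, -0.03, 0],
    [0.17, 0, 0, -0.08, 0],
    [0.17, 0, 0, -0.14, 0],
    [0.17, 0, 0, -0.2, 0],
    [0.17, 0, 0, -0.2, 0]
  ]
}}

```text
time_s: 16.6
tcp_pos: [0.562, -0.2741, 0.1487]
orientation: [0.043, 0.999, -0.001, 0.005]
ft_force: [-0.2, -0.6, 1.0]
grip_width: 0.417
finger_force: 0.0
```

```bash
python3 -c "
from h import *
from cell import r
go(*PEN['short'],.14)
i=r.get_image('top')
for o in pens(i,(100,135,245,240),45):print(o)
i=r.get_image('side')
cv2.imwrite('pics/s5c.png',cv2.resize(i['color'][180:370,350:540],(500,500))[...,::-1])"
```

```text
t 16.6 tcp [ 0.562  -0.2741  0.1487] yaw 175.0 w 36.3 F 0.0 ft [-0.2 -0.6  1. ] 
 move [0.1059 1.2388 0.0135] roll -0.1706
(array([125.1, 189. ]), 236, (array([562.5, 347.5]), array([113.5,  12.3]), 16.4))
(array([158.2, 193.4]), 168, (array([553.6, 280. ]), array([93.9, 10.9]), 4.7))
```

View pics/s5c.png

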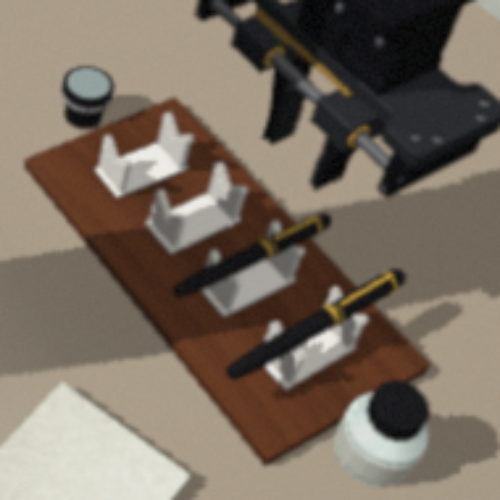

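The medium pen (crop 180,290 to 325,220) is seated beside the long one, and the other two on the pad are unmoved. Now the short pen.

Request:
{"name": "jog_arm", "arguments": {
  "increments": [
    [0.17, 0.005, 0.08, 0, 0],
    [0.17, 0.01, 0.17, 0, -0.03],
    [0.17, 0.02, 0.27, 0, -0.07],
    [0.17, 0.03, 0.37, 0, -0.12],
    [0.17, 0.035, 0.46, 0, -0.17]
  ]
}}

```text
time_s: 17.2
tcp_pos: [0.5602, -0.039, 0.1414]
orientation: [-0.137, 0.991, 0.0, -0.001]
ft_force: [0.9, 0.7, -0.3]
grip_width: 0.418
finger_force: 0.0
```

```bash
python3 -c "
from h import *
go(*PEN['short'],.11)"
```

```text
t 17.2 tcp [ 0.5602 -0.039   0.1414] yaw -164.3 w 36.4 F 0.0 ft [ 0.9  0.7 -0.3] 
 move [-0.2153  0.7424  0.0632] roll 0.002
```

Request:
{"name": "jog_arm", "arguments": {
  "increments": [
    [0.17, -0.02, 0.09, 0, 0],
    [0.17, -0.05, 0.18, 0, 0],
    [0.17, -0.08, 0.27, 0, 0],
    [0.17, -0.105, 0.36, 0, 0],
    [0.17, -0.13, 0.45, 0, 0]
  ]
}}

```text
time_s: 17.7
tcp_pos: [0.5631, 0.1942, 0.1414]
orientation: [-0.134, 0.991, -0.0, -0.001]
ft_force: [-0.0, -0.3, 0.3]
grip_width: 0.414
finger_force: 0.0
```

Request:
{"name": "jog_arm", "arguments": {
  "increments": [
    [0.17, -0.03, 0.09, 0.01, 0],
    [0.17, -0.06, 0.18, 0.03, 0],
    [0.17, -0.08, 0.24, 0.05, 0],
    [0.17, -0.08, 0.26, 0.06, 0],
    [0.17, -0.08, 0.26, 0.06, 0]
  ]
}}

```text
time_s: 18.2
tcp_pos: [0.5659, 0.3297, 0.1101]
orientation: [-0.136, 0.991, -0.001, -0.002]
ft_force: [0.5, -1.0, -1.4]
grip_width: 0.417
finger_force: 0.0
```

```bash
python3 -c "
from h import *
go(*PEN['short'],.006)"
```

```text
t 18.2 tcp [0.5659 0.3297 0.1101] yaw -164.4 w 36.3 F 0.0 ft [ 0.5 -1.  -1.4] 
 move [-0.005   0.0361  0.2081] roll 0.0012
```

Request:
{"name": "jog_arm", "arguments": {
  "increments": [
    [0.17, -0.003, 0.03, 0, 0],
    [0.17, -0.003, 0.031, 0.04, 0],
    [0.17, -0.003, 0.031, 0.09, 0],
    [0.17, -0.003, 0.031, 0.13, 0],
    [0.17, -0.003, 0.031, 0.13, 0]
  ]
}}

```text
time_s: 18.7
tcp_pos: [0.5642, 0.3412, 0.0451]
orientation: [-0.133, 0.991, -0.001, -0.002]
ft_force: [-1.3, -0.4, 0.1]
grip_width: 0.42
finger_force: 0.0
```

Request:
{"name": "jog_arm", "arguments": {
  "increments": [
    [0.17, 0, 0, 0, 0],
    [0.17, 0, 0, 0, 0]
  ]
}}

```text
time_s: 18.9
tcp_pos: [0.5669, 0.3439, 0.0496]
orientation: [-0.134, 0.991, 0.001, 0.001]
ft_force: [0.3, -0.2, -0.1]
grip_width: 0.413
finger_force: 0.0
```

```bash
python3 -c "
from h import *
go(*PEN['short'],.006)"
```

```text
t 18.9 tcp [0.5669 0.3439 0.0496] yaw -164.6 w 36.0 F 0.0 ft [ 0.3 -0.2 -0.1] 
 move [0.0059 0.009  0.0871] roll -0.001
```

Request:
{"name": "jog_arm", "arguments": {
  "increments": [
    [0.17, 0.006, 0.007, 0.03, 0],
    [0.17, 0.006, 0.007, 0.06, 0],
    [0.17, 0.006, 0.007, 0.08, 0],
    [0.17, 0.006, 0.007, 0.086, 0],
    [0.17, 0.006, 0.007, 0.086, 0]
  ]
}}

```text
time_s: 19.4
tcp_pos: [0.5611, 0.3461, 0.0037]
orientation: [-0.134, 0.991, -0.0, -0.001]
ft_force: [0.2, -0.3, -0.2]
grip_width: 0.417
finger_force: 0.0
```

Request:
{"name": "jog_arm", "arguments": {
  "increments": [
    [0.17, 0, 0, 0, 0],
    [0.17, 0, 0, 0, 0]
  ]
}}

```text
time_s: 19.6
tcp_pos: [0.5617, 0.3463, 0.0042]
orientation: [-0.134, 0.991, -0.0, -0.0]
ft_force: [0.8, -0.1, 0.0]
grip_width: 0.413
finger_force: 0.0
```

Request:
{"name": "jog_arm", "arguments": {
  "increments": [
    [0.3, 0, 0, -0.003, 0],
    [1, 0, 0, -0.003, 0],
    [1, 0, 0, -0.003, 0],
    [1, 0, 0, -0.003, 0],
    [1, 0, 0, -0.003, 0]
  ]
}}

```text
time_s: 20.1
tcp_pos: [0.5617, 0.3465, 0.0061]
orientation: [-0.134, 0.991, 0.0, 0.0]
ft_force: [0.2, 0.6, 0.7]
grip_width: 0.144
finger_force: 20.0
```

Request:
{"name": "jog_arm", "arguments": {
  "increments": [
    [1, 0, 0, 0, 0],
    [1, 0, 0, -0.04, 0],
    [1, 0, 0, -0.1, 0],
    [1, 0, 0, -0.17, 0],
    [1, 0, 0, -0.23, 0]
  ]
}}

```text
time_s: 20.6
tcp_pos: [0.5619, 0.3465, 0.1227]
orientation: [-0.134, 0.991, 0.0, 0.0]
ft_force: [-0.4, 0.3, -0.6]
grip_width: 0.144
finger_force: 20.0
```

```bash
python3 -c "
from h import *
go(*REST['short'],.12)"
```

```text
t 20.6 tcp [0.5619 0.3465 0.1227] yaw -164.6 w 12.5 F 20.0 ft [-0.4  0.3 -0.6] 
 move [ 0.3021 -1.0681  0.005 ] roll 0.1704
```

Request:
{"name": "jog_arm", "arguments": {
  "increments": [
    [1, 0.02, -0.06, 0, 0.02],
    [1, 0.04, -0.15, 0, 0.05],
    [1, 0.065, -0.24, 0, 0.1],
    [1, 0.09, -0.33, 0, 0.14],
    [1, 0.115, -0.42, 0, 0.17]
  ]
}}

```text
time_s: 21.1
tcp_pos: [0.562, 0.1269, 0.1212]
orientation: [0.045, 0.999, 0.0, 0.0]
ft_force: [1.3, 0.7, -0.9]
grip_width: 0.143
finger_force: 20.0
```

```bash
python3 -c "
from h import *
go(*REST['short'],.12)"
```

```text
t 21.1 tcp [0.562  0.1269 0.1212] yaw 174.9 w 12.5 F 20.0 ft [ 1.3  0.7 -0.9] 
 move [-0.0529 -0.6687  0.0023] roll -0.001
```

Request:
{"name": "jog_arm", "arguments": {
  "increments": [
    [1, 0, -0.09, 0, 0],
    [1, -0.01, -0.18, 0, 0],
    [1, -0.02, -0.27, 0, 0],
    [1, -0.03, -0.36, 0, 0],
    [1, -0.035, -0.45, 0, 0]
  ]
}}

```text
time_s: 21.6
tcp_pos: [0.5603, -0.0987, 0.1214]
orientation: [0.043, 0.999, 0.0, 0.0]
ft_force: [1.0, -1.0, -0.2]
grip_width: 0.142
finger_force: 20.0
```

Request:
{"name": "jog_arm", "arguments": {
  "increments": [
    [1, 0, -0.08, 0, 0],
    [1, -0.005, -0.15, 0, 0],
    [1, -0.01, -0.19, 0.01, 0],
    [1, -0.015, -0.19, 0.03, 0],
    [1, -0.015, -0.19, 0.05, 0]
  ]
}}

```text
time_s: 22.1
tcp_pos: [0.5598, -0.1916, 0.0953]
orientation: [0.043, 0.999, 0.0, 0.0]
ft_force: [0.6, 0.7, 0.1]
grip_width: 0.144
finger_force: 20.0
```

Request:
{"name": "jog_arm", "arguments": {
  "increments": [
    [1, 0, 0, 0, 0],
    [1, 0, 0, 0, 0]
  ]
}}

```text
time_s: 22.3
tcp_pos: [0.5595, -0.1902, 0.0954]
orientation: [0.042, 0.999, 0.0, -0.001]
ft_force: [0.2, -0.1, 0.6]
grip_width: 0.141
finger_force: 20.0
```

```bash
python3 -c "
from h import *
go(*REST['short'],.046)
held(.12,0)"
```

```text
t 22.3 tcp [ 0.5595 -0.1902  0.0954] yaw 175.2 w 12.2 F 20.0 ft [ 0.2 -0.1  0.6] 
 move [-0.0012 -0.0368  0.0988] roll 0.0017
[[399.2, 242.0], [399.5, 240.9], [399.7, 239.8]]
origin 391 226
..........................####
..........................####
...........................###
...........................###
..........................####
.........................#####
.......................#######
...................###########
................##############
...............############...
.............###########......
...........##########.........
..........#########...........
.........########.............
.........#####................
..........#...................
..............................
..............................
..............................
..............................
..............................
..............................
```

Request:
{"name": "jog_arm", "arguments": {
  "increments": [
    [1, 0, -0.03, 0, 0],
    [1, 0, -0.037, 0, 0],
    [1, 0, -0.037, 0.02, 0],
    [1, 0, -0.037, 0.05, 0],
    [1, 0, -0.037, 0.06, 0]
  ]
}}

```text
time_s: 22.85
tcp_pos: [0.5564, -0.2098, 0.0634]
orientation: [0.043, 0.999, 0.001, -0.002]
ft_force: [-0.4, -0.4, -0.7]
grip_width: 0.146
finger_force: 20.0
```

Request:
{"name": "jog_arm", "arguments": {
  "increments": [
    [1, 0, 0, 0, 0],
    [1, 0, 0, 0, 0]
  ]
}}

```text
time_s: 23.05
tcp_pos: [0.5578, -0.2104, 0.0657]
orientation: [0.043, 0.999, 0.0, -0.0]
ft_force: [0.0, 0.4, 0.5]
grip_width: 0.146
finger_force: 20.0
```

```bash
python3 -c "
from h import *
go(*REST['short'],.046)"
```

```text
t 23.05 tcp [ 0.5578 -0.2104  0.0657] yaw 175.1 w 12.7 F 20.0 ft [0.  0.4 0.5] 
 move [-0.0011  0.0039  0.0393] roll 0.0006
```

Request:
{"name": "jog_arm", "arguments": {
  "increments": [
    [1, 0, 0.004, 0.012, 0],
    [1, 0, 0.004, 0.024, 0],
    [1, 0, 0.004, 0.034, 0],
    [1, 0, 0.004, 0.039, 0],
    [1, 0, 0.004, 0.039, 0]
  ]
}}

```text
time_s: 23.55
tcp_pos: [0.5577, -0.2086, 0.046]
orientation: [0.043, 0.999, 0.0, -0.0]
ft_force: [-0.6, 0.3, -0.3]
grip_width: 0.14
finger_force: 20.0
```

Request:
{"name": "jog_arm", "arguments": {
  "increments": [
    [1, 0, 0, 0.001, 0],
    [1, 0, 0, 0.002, 0],
    [1, 0, 0, 0.003, 0],
    [1, 0, 0, 0.004, 0],
    [1, 0, 0, 0.004, 0]
  ]
}}

```text
time_s: 24.05
tcp_pos: [0.5584, -0.2085, 0.0449]
orientation: [0.043, 0.999, 0.0, 0.0]
ft_force: [-1.4, 0.9, 2.7]
grip_width: 0.141
finger_force: 20.0
```

Request:
{"name": "jog_arm", "arguments": {
  "increments": [
    [0.5, 0, 0, 0.001, 0],
    [0.3, 0, 0, 0.001, 0],
    [0.17, 0, 0, 0.001, 0],
    [0.17, 0, 0, 0.001, 0],
    [0.17, 0, 0, 0.001, 0]
  ]
}}

```text
time_s: 24.55
tcp_pos: [0.558, -0.2088, 0.044]
orientation: [0.043, 0.999, -0.0, -0.0]
ft_force: [0.6, 0.3, 0.3]
grip_width: 0.408
finger_force: 0.0
```

Request:
{"name": "jog_arm", "arguments": {
  "increments": [
    [0.17, 0, 0, -0.03, 0],
    [0.17, 0, 0, -0.08, 0],
    [0.17, 0, 0, -0.14, 0],
    [0.17, 0, 0, -0.2, 0],
    [0.17, 0, 0, -0.2, 0]
  ]
}}

```text
time_s: 25.05
tcp_pos: [0.5612, -0.2102, 0.15]
orientation: [0.043, 0.999, -0.001, 0.005]
ft_force: [0.8, -0.9, 0.8]
grip_width: 0.414
finger_force: 0.0
```

```bash
python3 -c "
from h import *
from cell import r
go(*PEN['pocket'],.14)
i=r.get_image('top')
for o in pens(i,(100,135,245,240),45):print(o)
i=r.get_image('side')
cv2.imwrite('pics/s6c.png',cv2.resize(i['color'][180:370,350:540],(500,500))[...,::-1])"
```

```text
t 25.05 tcp [ 0.5612 -0.2102  0.15  ] yaw 175.0 w 36.0 F 0.0 ft [ 0.8 -0.9  0.8] 
 move [0.0992 0.9724 0.018 ] roll -0.0906
(array([158.4, 193.9]), 184, (array([553.8, 278.6]), array([94.1,  9.6]), 5.9))
```

View pics/s6c.png

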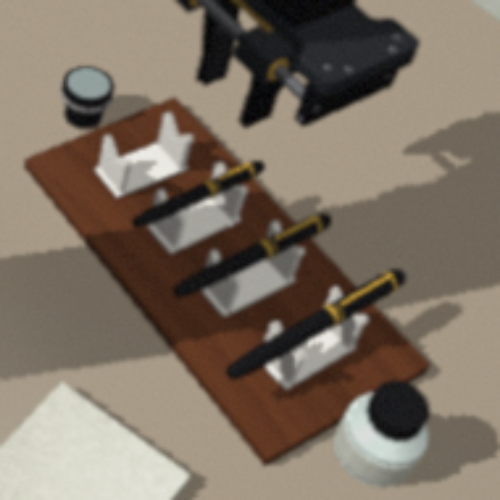

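The short pen (crop 140,220 to 260,168) is seated as well. Now the pocket pen.

Request:
{"name": "jog_arm", "arguments": {
  "increments": [
    [0.17, 0.005, 0.08, 0, 0],
    [0.17, 0.01, 0.17, 0, -0.03],
    [0.17, 0.02, 0.27, 0, -0.06],
    [0.17, 0.03, 0.37, 0, -0.09],
    [0.17, 0.04, 0.46, 0, -0.09]
  ]
}}

```text
time_s: 25.65
tcp_pos: [0.5568, 0.0247, 0.143]
orientation: [-0.052, 0.999, 0.0, -0.001]
ft_force: [0.8, -0.3, 1.2]
grip_width: 0.415
finger_force: 0.0
```

```bash
python3 -c "
from h import *
go(*PEN['pocket'],.11)"
```

```text
t 25.65 tcp [0.5568 0.0247 0.143 ] yaw -174.0 w 36.1 F 0.0 ft [ 0.8 -0.3  1.2] 
 move [-0.0475  0.5054  0.0661] roll 0.0006
```

Request:
{"name": "jog_arm", "arguments": {
  "increments": [
    [0.17, -0.01, 0.09, 0, 0],
    [0.17, -0.02, 0.18, 0, 0],
    [0.17, -0.03, 0.27, 0.01, 0],
    [0.17, -0.04, 0.36, 0.03, 0],
    [0.17, -0.047, 0.44, 0.05, 0]
  ]
}}

```text
time_s: 26.15
tcp_pos: [0.5578, 0.2458, 0.1177]
orientation: [-0.052, 0.999, -0.0, -0.001]
ft_force: [0.8, 1.0, 0.1]
grip_width: 0.419
finger_force: 0.0
```

Request:
{"name": "jog_arm", "arguments": {
  "increments": [
    [0.17, 0, 0.05, 0, 0],
    [0.17, 0, 0.05, 0.03, 0],
    [0.17, 0, 0.05, 0.08, 0],
    [0.17, 0, 0.05, 0.13, 0],
    [0.17, 0, 0.05, 0.13, 0]
  ]
}}

```text
time_s: 26.65
tcp_pos: [0.553, 0.2651, 0.049]
orientation: [-0.05, 0.999, -0.002, -0.004]
ft_force: [-0.5, -1.0, -0.5]
grip_width: 0.417
finger_force: 0.0
```

Request:
{"name": "jog_arm", "arguments": {
  "increments": [
    [0.17, 0, 0, 0, 0],
    [0.17, 0, 0, 0, 0]
  ]
}}

```text
time_s: 26.85
tcp_pos: [0.5574, 0.268, 0.0552]
orientation: [-0.051, 0.999, 0.0, 0.001]
ft_force: [-0.5, -0.5, -0.1]
grip_width: 0.418
finger_force: 0.0
```

```bash
python3 -c "
from h import *
go(*PEN['pocket'],.006)"
```

```text
t 26.85 tcp [0.5574 0.268  0.0552] yaw -174.2 w 36.3 F 0.0 ft [-0.5 -0.5 -0.1] 
 move [0.0047 0.0216 0.0985] roll -0.0008
```

Request:
{"name": "jog_arm", "arguments": {
  "increments": [
    [0.17, 0.004, 0.021, 0, 0],
    [0.17, 0.004, 0.021, 0.03, 0],
    [0.17, 0.004, 0.021, 0.06, 0],
    [0.17, 0.004, 0.021, 0.08, 0],
    [0.17, 0.004, 0.021, 0.08, 0]
  ]
}}

```text
time_s: 27.35
tcp_pos: [0.5515, 0.2773, 0.0112]
orientation: [-0.051, 0.999, -0.001, -0.002]
ft_force: [-0.1, 0.2, -0.5]
grip_width: 0.418
finger_force: 0.0
```

Request:
{"name": "jog_arm", "arguments": {
  "increments": [
    [0.17, 0, 0, 0, 0],
    [0.17, 0, 0, 0, 0]
  ]
}}

```text
time_s: 27.55
tcp_pos: [0.5539, 0.2785, 0.0145]
orientation: [-0.051, 0.999, 0.0, 0.0]
ft_force: [1.0, 0.3, -0.4]
grip_width: 0.412
finger_force: 0.0
```

```bash
python3 -c "
from h import *
go(*PEN['pocket'],.006)"
```

```text
t 27.55 tcp [0.5539 0.2785 0.0145] yaw -174.2 w 35.8 F 0.0 ft [ 1.   0.3 -0.4] 
 move [-0.0002 -0.0001  0.0169] roll -0.0006
```

Request:
{"name": "jog_arm", "arguments": {
  "increments": [
    [0.17, 0, 0, 0.01, 0],
    [0.17, 0, 0, 0.018, 0],
    [0.17, 0, 0, 0.018, 0],
    [0.17, 0, 0, 0.018, 0]
  ]
}}

```text
time_s: 27.95
tcp_pos: [0.5533, 0.2785, 0.005]
orientation: [-0.051, 0.999, -0.0, -0.0]
ft_force: [-0.4, 0.6, -0.6]
grip_width: 0.417
finger_force: 0.0
```

Request:
{"name": "jog_arm", "arguments": {
  "increments": [
    [0.3, 0, 0, 0, 0],
    [1, 0, 0, 0, 0],
    [1, 0, 0, 0, 0],
    [1, 0, 0, 0, 0],
    [1, 0, 0, 0, 0]
  ]
}}

```text
time_s: 28.45
tcp_pos: [0.5535, 0.2786, 0.0052]
orientation: [-0.051, 0.999, 0.0, 0.0]
ft_force: [-1.0, 1.1, -0.4]
grip_width: 0.131
finger_force: 20.0
```

Request:
{"name": "jog_arm", "arguments": {
  "increments": [
    [1, 0, 0, -0.02, 0],
    [1, 0, 0, -0.06, 0],
    [1, 0, 0, -0.12, 0],
    [1, 0, 0, -0.19, 0],
    [1, 0, 0, -0.23, 0]
  ]
}}

```text
time_s: 28.95
tcp_pos: [0.5548, 0.2791, 0.124]
orientation: [-0.051, 0.999, 0.001, 0.002]
ft_force: [1.3, 0.3, 0.0]
grip_width: 0.134
finger_force: 20.0
```

```bash
python3 -c "
from h import *
go(*REST['pocket'],.12)"
```

```text
t 28.95 tcp [0.5548 0.2791 0.124 ] yaw -174.2 w 11.7 F 20.0 ft [1.3 0.3 0. ] 
 move [ 0.0699 -0.8455  0.0061] roll 0.0903
```

Request:
{"name": "jog_arm", "arguments": {
  "increments": [
    [1, 0.005, -0.06, 0, 0.02],
    [1, 0.01, -0.15, 0, 0.04],
    [1, 0.02, -0.24, 0, 0.07],
    [1, 0.03, -0.33, 0, 0.09],
    [1, 0.035, -0.42, 0, 0.09]
  ]
}}

```text
time_s: 29.45
tcp_pos: [0.5572, 0.0661, 0.1211]
orientation: [0.044, 0.999, 0.0, 0.0]
ft_force: [-0.1, -0.2, 0.5]
grip_width: 0.132
finger_force: 20.0
```

```bash
python3 -c "
from h import *
go(*REST['pocket'],.12)"
```

```text
t 29.45 tcp [0.5572 0.0661 0.1211] yaw 175.0 w 11.5 F 20.0 ft [-0.1 -0.2  0.5] 
 move [-0.0484 -0.4197  0.0019] roll 0.0001
```

Request:
{"name": "jog_arm", "arguments": {
  "increments": [
    [1, -0.01, -0.09, 0, 0],
    [1, -0.02, -0.18, 0, 0],
    [1, -0.03, -0.27, 0, 0],
    [1, -0.04, -0.34, 0, 0],
    [1, -0.045, -0.38, 0, 0]
  ]
}}

```text
time_s: 29.95
tcp_pos: [0.563, -0.1279, 0.1212]
orientation: [0.046, 0.999, -0.001, 0.001]
ft_force: [0.3, 0.4, -0.6]
grip_width: 0.135
finger_force: 20.0
```

Request:
{"name": "jog_arm", "arguments": {
  "increments": [
    [1, 0, -0.02, 0, 0],
    [1, 0, -0.025, 0.02, 0],
    [1, 0, -0.025, 0.04, 0],
    [1, 0, -0.025, 0.06, 0],
    [1, 0, -0.025, 0.06, 0]
  ]
}}

```text
time_s: 30.45
tcp_pos: [0.5609, -0.1337, 0.0876]
orientation: [0.042, 0.999, 0.0, -0.002]
ft_force: [-0.1, 0.6, -0.4]
grip_width: 0.137
finger_force: 20.0
```

Request:
{"name": "jog_arm", "arguments": {
  "increments": [
    [1, 0, 0, 0, 0],
    [1, 0, 0, 0, 0]
  ]
}}

```text
time_s: 30.65
tcp_pos: [0.5627, -0.1354, 0.0903]
orientation: [0.043, 0.999, 0.0, 0.0]
ft_force: [1.2, 0.0, -0.1]
grip_width: 0.132
finger_force: 20.0
```

```bash
python3 -c "
from h import *
go(*REST['pocket'],.046)
held(.10,0)"
```

```text
t 30.65 tcp [ 0.5627 -0.1354  0.0903] yaw 175.1 w 11.4 F 20.0 ft [ 1.2  0.  -0.1] 
 move [-0.0023 -0.0192  0.0886] roll 0.0008
[[385.4, 223.5], [385.6, 222.4], [385.8, 221.3]]
origin 377 208
.......................#######
......................########
......................########
......................########
.......................#######
.......................#######
......................########
....................##########
#............###..############
###.........##################
########################.....#
..####################.......#
.....##############...........
........########..............
##......#####.................
############..................
###########...................
###########...................
##########....................
..########....................
..............................
..............................
```

Request:
{"name": "jog_arm", "arguments": {
  "increments": [
    [1, 0, -0.019, 0, 0],
    [1, 0, -0.019, 0.01, 0],
    [1, 0, -0.019, 0.03, 0],
    [1, 0, -0.019, 0.05, 0],
    [1, 0, -0.019, 0.055, 0]
  ]
}}

```text
time_s: 31.2
tcp_pos: [0.5601, -0.1448, 0.0605]
orientation: [0.043, 0.999, 0.0, -0.002]
ft_force: [-0.3, -0.4, 0.7]
grip_width: 0.136
finger_force: 20.0
```

Request:
{"name": "jog_arm", "arguments": {
  "increments": [
    [1, 0, 0, 0, 0],
    [1, 0, 0, 0, 0]
  ]
}}

```text
time_s: 31.4
tcp_pos: [0.5615, -0.1453, 0.0625]
orientation: [0.043, 0.999, -0.0, -0.0]
ft_force: [0.2, -0.2, -0.3]
grip_width: 0.13
finger_force: 20.0
```

```bash
python3 -c "
from h import *
go(*REST['pocket'],.045)"
```

```text
t 31.4 tcp [ 0.5615 -0.1453  0.0625] yaw 175.1 w 11.3 F 20.0 ft [ 0.2 -0.2 -0.3] 
 move [-0.0029  0.0008  0.035 ] roll 0.0005
```

Request:
{"name": "jog_arm", "arguments": {
  "increments": [
    [1, -0.002, 0, 0.012, 0],
    [1, -0.002, 0, 0.024, 0],
    [1, -0.002, 0, 0.031, 0],
    [1, -0.002, 0, 0.035, 0],
    [1, -0.002, 0, 0.035, 0]
  ]
}}

```text
time_s: 31.9
tcp_pos: [0.5622, -0.1453, 0.0446]
orientation: [0.043, 0.999, 0.0, -0.0]
ft_force: [-0.7, -0.4, -0.3]
grip_width: 0.134
finger_force: 20.0
```

Request:
{"name": "jog_arm", "arguments": {
  "increments": [
    [1, 0, 0, 0.001, 0],
    [1, 0, 0, 0.002, 0],
    [1, 0, 0, 0.003, 0],
    [1, 0, 0, 0.004, 0],
    [1, 0, 0, 0.004, 0]
  ]
}}

```text
time_s: 32.4
tcp_pos: [0.5627, -0.1454, 0.0434]
orientation: [0.043, 0.999, 0.0, 0.0]
ft_force: [-0.1, 0.3, 2.6]
grip_width: 0.134
finger_force: 20.0
```

Request:
{"name": "jog_arm", "arguments": {
  "increments": [
    [0.5, 0, 0, 0.001, 0],
    [0.3, 0, 0, 0.001, 0],
    [0.17, 0, 0, 0.001, 0],
    [0.17, 0, 0, 0.001, 0],
    [0.17, 0, 0, 0.001, 0]
  ]
}}

```text
time_s: 32.9
tcp_pos: [0.5624, -0.1454, 0.0425]
orientation: [0.043, 0.999, 0.0, -0.0]
ft_force: [0.0, -0.8, 0.3]
grip_width: 0.405
finger_force: 0.0
```

Request:
{"name": "jog_arm", "arguments": {
  "increments": [
    [0.17, 0, 0, -0.03, 0],
    [0.17, 0, 0, -0.08, 0],
    [0.17, 0, 0, -0.14, 0],
    [0.17, 0, 0, -0.2, 0],
    [0.17, 0, 0, -0.26, 0]
  ]
}}

```text
time_s: 33.4
tcp_pos: [0.5625, -0.1456, 0.175]
orientation: [0.043, 0.999, -0.0, 0.001]
ft_force: [1.0, 0.7, -0.6]
grip_width: 0.415
finger_force: 0.0
```

Request:
{"name": "jog_arm", "arguments": {
  "increments": [
    [0.17, 0, 0.09, 0, 0],
    [0.17, 0, 0.18, 0, 0],
    [0.17, 0, 0.27, 0, 0],
    [0.17, 0, 0.36, 0, 0],
    [0.17, 0, 0.45, 0, 0]
  ]
}}

```text
time_s: 33.9
tcp_pos: [0.5821, 0.0804, 0.1741]
orientation: [0.043, 0.999, 0.0, 0.001]
ft_force: [0.9, 0.9, -0.1]
grip_width: 0.416
finger_force: 0.0
```

```bash
python3 -c "
from h import *
from cell import r
j=r.get_image('top');i=r.get_image('side')
for o in pens(j,(345,155,484,225),45,.0475):print(o)
a=cv2.resize(i['color'][180:370,350:540],(400,400));b=cv2.resize(j['color'][140:245,310:525],(800//2,195))
cv2.imwrite('pics/s7c.png',np.hstack([a,cv2.copyMakeBorder(b,0,205,0,0,0)])[...,::-1])"
```

```text
(array([412.7, 191.9]), 6840, (array([ 558.2, -240.9]), array([278.5, 140.8]), 89.7))
```

View pics/s7c.png

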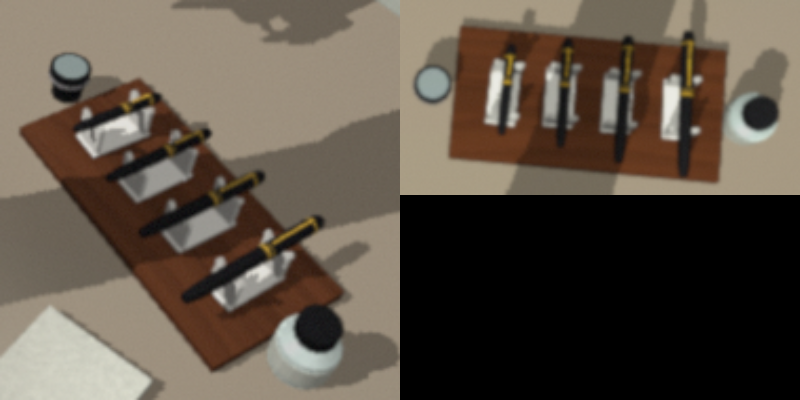

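All four pens lie in both saddles in the right order, and the bottle and loupe are in place. A last check of the centres from their ends in the top crop: long (688,33)-(683,175), medium (627,38)-(620,160), short (568,40)-(562,145), pocket (511,47)-(503,132).

```bash
python3 -c "
from h import *
i=load('top0')
for e in [((688,33),(683,175)),((627,38),(620,160)),((568,40),(562,145)),((511,47),(503,132))]:
    p=plane(i,[(310+(x-400)/1.86,140+y/1.857) for x,y in e],.048)[:,:2]
    d=p[0]-p[1];print((p.mean(0)*1000).round(1),np.linalg.norm(d).round(3),np.degrees(np.arctan2(d[1],d[0])).round(1))
print(REST)"
```

```text
[ 546.4 -339.3] 0.156 -3.5
[ 551.5 -272.4] 0.134 -4.4
[ 558.2 -209.4] 0.115 -4.0
[ 561.2 -146.8] 0.094 -5.8
{'long': (0.547, -0.337, -5), 'medium': (0.553, -0.2715, -5), 'short': (0.5585, -0.2085, -5), 'pocket': (0.563, -0.145, -5)}
```

All within about 2 mm. The arm is clear of everything, so I hand in.

Request:
{"name": "jog_arm", "arguments": {
  "increments": [
    [0.17, 0, 0, 0, 0],
    [0.17, 0, 0, 0, 0],
    [0.17, 0, 0, 0, 0]
  ]
}}

```text
time_s: 34.3
tcp_pos: [0.5821, 0.0765, 0.1731]
orientation: [0.045, 0.999, -0.0, 0.0]
ft_force: [-0.6, -0.5, 0.1]
grip_width: 0.411
finger_force: 0.0
```

```bash
python3 -c "
from cell import r
print(r.sign_off())"
```

```text
the job is handed in; nothing more can be done
None
```

All four pens lie in their rests, longest by the ink bottle to shortest by the loupe, each within about 2 mm of centre by my last camera check; the job was handed in at about 34 s, but no verdict came back.

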